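# Set the pleat dial to the pinned scale line

### The job

On the fan maker's creasing jig, turn the dial by pushing its upright thumb peg with your fingertips until the pointer lines up with the scale line at the tall setting pin, then leave it there. Push gently and do not pinch or grip the peg; leave the fan, jar, brush and weight beside the jig where they are.

Things in the scene. Friction and masses are not known exactly. Their poses are not given: they have to be found in the camera images.
- jig: Fixed grey metal housing of the creasing jig, 250 x 250 mm and 42 mm high, on the work surface. Origin at the centre of its underside, straight below the dial's axis; z up. A white scale ring (radius 97 mm, top at 45 mm) lies on it, black scale lines every 15 degrees. Beyond its +x side are two steel creasing rollers between side plates 60 mm high, 120 to 200 mm from the axis.
- dial_axis (a point): Point on the dial's vertical axis at the height of the dial's upper face, 55 mm above the work surface. The dial is an aluminium disc of 136 mm diameter, 9 mm thick, with a hub 28 mm across that stands 6 mm above its face.
- peg (a point): Centre of the top of the black thumb peg, the only tall thing on the dial: an upright round peg, 18 mm in diameter, rising 37 mm above the dial's face (top 92 mm above the work surface), 48 mm from the axis, on the opposite side of the dial from the pointer. It turns with the dial.
- pointer (a point): Tip of the black index pointer painted on the dial's face, 80 mm from the axis (it reaches over the scale ring). Its x axis points radially outward along the pointer, z up; it turns with the dial.
- dial (a joint): Angle of the dial in rad, growing anticlockwise seen from above; at 0 the pointer points along the jig's +x and the peg is on the jig's -x side. Stops at -2.6 and +2.6. Friction of 0.12 N m holds the dial wherever it is left (about 2.5 N at the peg turns it); no spring. It starts within 0.3 rad of 0.
- setting_pin: The target: the only tall pin on the jig, brass, mushroom-shaped, with a head 24 mm across, fixed in one of six holes beside the scale ring, 106 mm from the dial's axis. Origin at its foot on the axis of the pin, 42 mm above the work surface; it rises 36 mm. The holes are at 45, 75 and 105 degrees to either side of the jig's +x; the other five hold flat brass plugs 12 mm across, 2.5 mm high. The scale line to set is the one that runs from the dial towards this pin.
- fan: Bystander: folded fan, dark wood and paper, 240 x 24 x 22 mm, lying beside the jig on the surface. Origin at the centre of its underside, x along it.
- glue_jar: Bystander: jar with a cap, 60 mm across and 75 mm high, standing. Origin at the centre of its underside.
- brush: Bystander: brush 200 mm long lying on the surface, x along it. Origin at the centre of its underside.
- weight: Bystander: brass paperweight with a waist and a knob, 50 mm across and 49 mm high. Origin at the centre of its underside.

How it is judged:
By the outcome, as a careful person would: the job done as asked, in the order asked, and still so for the second after the job is handed in, with the robot touching nothing.
It also fails if it takes over 45 s, if anything falls off the work surface, if the arm or the gripper's body presses on something with over 40 N, if the wrist force passes 120 N, or if a joint passes its speed limit or range.

### The arm

A 6-joint arm with a two-finger parallel gripper is mounted at the origin on the work surface. World frame = base frame: x ahead of the robot, y to its left, z up, the work surface at z = 0. Lengths are in mm, angles in rad, forces in N, time in s.
With the tool pointing down it reaches from about 350 to 975 mm from the base axis. Payload 17.4 kg.
Tool frame: the origin (TCP) lies midway between the tips of the shut fingers; the grasp point (between the pads) lies 19 mm behind it (pinch_z is the distance from the TCP to the grasp point, in mm); y points along the fingers, x is the direction in which the jaws open and shut, and the axes are right-handed (so a half turn about y gives the same grasp; the last joint's range is limited). The gripper opens to 85 mm and grips with 20 to 120 N. Pads are 22 mm wide; open, the fingers measure 114 mm over their backs; the gripper's body (76 mm by 85 mm) begins 54 mm behind the grasp point. The pads swing forward as they close: fully open they stand 13 mm farther back than shut.
Start: joints at [-1.376, 0.116, 1.442, -0, 1.584, -0.038], TCP at [155.714, -656.799, 231.303] pointing down, gripper open.
Joint ranges: [-2.83, 2.83], [-0.83, 2.19], [0.07, 2.5], [-1.14, 4.28], [0.01, 3], [-2.97, 2.97]. Speed limits (rad/s): [1.89, 1.89, 2.22, 3.14, 3.14, 3.14].

### API

Orientations are given as a unit quaternion [w, x, y, z].
In Python, from workcell import * gives the robot as it stands. The module is installed in compiled form; this text tells all that it offers.
- The arm moves only by the tool arm_command, never from a script. Its argument "commands" is a list of rows, each an object with "travel": the shift along the tool's x, y, z in m, a list of three; "rotation": the turn, a rotation vector about the tool's x, y, z in degrees, a list of three. A call has 1 to 12 rows; each row is the pose to reach, as a shift and turn from the pose commanded when the call began, along the tool's axes at that moment; what a row does not reach only later rows make up. A row lasts 1/12 s, in which the tool goes at most 41.7 mm and 7.16 degrees, less where a joint would pass 70% of its speed; a pose out of reach is approached as far as the arm can. A call with a gripper value outside its range is refused whole. "claw" is the opening, from 0 (shut) to 1 (fully open), set as the call begins (left out, the last holds). The fingers move at their own pace and stop on an object; "squeeze" is the grip in N (left out, the last holds). Time passes only in rows, so rows that repeat a pose let the fingers close. It gives the time, the measured TCP pose, the force and the opening at its end, in the units of the state.
- state(): the state, without advancing time (a new reading comes with each control period).
- grab_frame(name): name is "scene" or "top"; returns a dict with "pixels" (420x560x3 uint8, red, green, blue), "range_z" (420x560 float32, mm along the optical axis (not along the pixel's ray), 0 where there is no reading), "fx", "fy", "cx", "cy" (pixels), "k1" (the pictures are not rectified: a ray, as slopes to the right and down, at radius r is drawn at 1 + k1 r^2 times it, then the intrinsics apply), "R" (3x3) and "t" (3): a world point X has camera coordinates R X + t. Camera axes: x right, y down, z forward; pixel columns grow to the right and rows downward; lengths in mm; the calibration is good to about 2 mm. A picture is of the moment at which its call begins.
- sign_off(): hands the job in, once; it reports no verdict.
Trained networks look in the newest picture that a camera, given by its name, has taken for a name from the list of things; names that differ only in an ending like _2 or _b are one class to them, and where a whole thing is asked for, a point or a joint stands for the part that bears it (a point fixed in the world has none). Each returns a list of dicts, best first, with "score" (0 to 1); they miss things now and then, are a little off and sometimes report something else, mostly with a low value. They report only what shows in the picture. A call takes as long as a camera call.
- look_for(thing, camera): "bbox" ([left, top, width, height] in pixels, round what is visible of it).
- trace(thing, camera): "pixels" (420x560 bool, what is visible of it) and "bbox" ([left, top, width, height] in pixels, round what is visible of it).
The state is a dict: "time": time; "q": joint angles; "joint_vel": joint speeds; "joint_efforts": joint torques, N m; "tool_pos": TCP position; "ee_rot": TCP orientation; "contact_force": force on the tool from outside, world axes, zero at the start; "moment": the same for the moment, N m; "finger_gap": opening from 0.0 (shut) to 1.0 (fully open).
Only numpy, scipy, OpenCV 4.12 (cv2) and the standard library are available. Lean on these libraries where they do the work, as an engineer would, in place of code of your own. Each camera call takes 0.05 s, during which the arm holds its last target.

## Working session

There is one attempt and no reset: what is moved stays moved. The work goes in short steps, Python scripts to look and compute and a tool call to move; the robot and the scene stay as the last step left them, time stands still between calls to the robot, and variables do not carry over. Pictures are saved under pics/ and viewed, and the job is handed in when it is done.

Besides the shell and the picture viewer there is one more tool, called after "Call:" as name(argument=value, ...), one argument or row to a line, values as JSON. arm_command: Moves the arm, as the interface text tells. Its arguments: {"type":"object","properties":{"commands":{"type":"array"},"claw":{"type":"number"},"squeeze":{"type":"number"}},"required":["commands"]}

```bash
mkdir -p pics && python3 - <<'E'
from workcell import *
import cv2,numpy as np
s=state();print(s)
for n in("scene","top"):
    f=grab_frame(n);cv2.imwrite(f"pics/{n}0.png",f["pixels"][:,:,::-1]);np.savez(f"{n}0.npz",**f)
    print(n,f["fx"],f["cx"],f["cy"],f["k1"],f["R"],f["t"])
E
```

```text
{'time': 0.0, 'q': array([-1.37579067e+00,  1.16450920e-01,  1.44229148e+00,  6.56228385e-06,
        1.58399044e+00, -3.77936672e-02]), 'joint_vel': array([-1.07580839e-03, -7.33367148e-04, -1.50197807e-05,  1.00417437e-03,
       -1.15577272e-03, -1.88979874e-03]), 'joint_efforts': array([ 2.90620970e-03, -7.31981134e+01, -6.32502651e+01,  2.27421087e-04,
        6.16449164e-03,  1.73096294e-05]), 'tool_pos': array([ 155.68243284, -656.59518786,  230.56953689]), 'ee_rot': array([ 0.55494857, -0.55442148,  0.43885306, -0.43824297]), 'contact_force': array([-0.8951546 ,  0.26842551, -1.31144602]), 'moment': array([ 0.00469591,  0.04063266, -0.04798131]), 'finger_gap': 0.9986201218072138}
scene 432.2472750235205 279.3141830950734 205.37431796290176 -0.0983624270333005 [[ 0.70141241  0.71249401  0.0193111 ]
 [ 0.528122   -0.50133161 -0.68538586]
 [-0.47865205  0.49093677 -0.72792397]] [-401.36765431 -206.45244243 1110.01794359]
top 401.8551115777807 279.02399715649295 215.7276290995009 -0.09980963506751067 [[-0.00324124 -0.99994729  0.00974261]
 [-0.9974911   0.00254399 -0.07074623]
 [ 0.07071772 -0.00994747 -0.99744677]] [ 49.20248001 550.60364317 934.89365593]
```

View pics/top0.png

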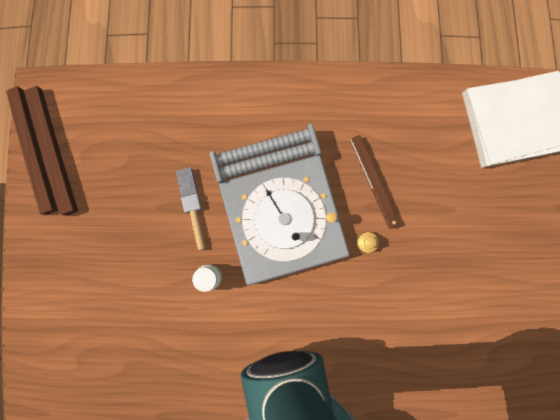

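View pics/scene0.png

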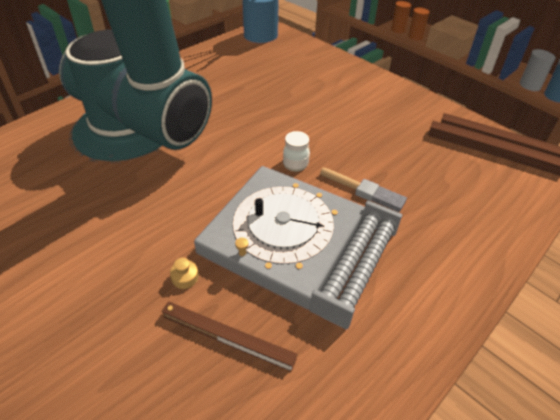

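```bash
cat > h.py <<'E'
import numpy as np,cv2
from scipy.spatial.transform import Rotation as Ro
def K(f): return np.array([[f["fx"],0,f["cx"]],[0,f["fy"],f["cy"]],[0,0,1.]])
def ray(f,uv):
    p=cv2.undistortPoints(np.array(uv,float).reshape(-1,1,2),K(f),np.array([float(f["k1"]),0,0,0])).reshape(-1,2)
    return np.c_[p,np.ones(len(p))]
def onplane(f,uv,z):
    d=ray(f,uv)@f["R"]; c=-f["R"].T@f["t"]
    return c+d*((z-c[2])/d[:,2])[:,None]
def proj(f,X):
    X=np.atleast_2d(X).astype(float)
    r,_=cv2.Rodrigues(np.array(f["R"],float))
    return cv2.projectPoints(X,r,np.array(f["t"],float),K(f),np.array([float(f["k1"]),0,0,0]))[0].reshape(-1,2)
def depthpt(f,mask):
    v,u=np.nonzero(mask); z=f["range_z"][v,u]; k=z>0
    r=ray(f,np.c_[u,v][k])*z[k][:,None]
    return (r-f["t"])@f["R"]
E
python3 - <<'E'
from workcell import *
from h import *
print(Ro.from_quat(np.roll(state()["ee_rot"],-1)).as_matrix().round(3))
for n,c in(("top",(285,205)),("scene",(300,240))):
    f=grab_frame(n)
    for th,z in(("jig",None),("dial_axis",55),("dial",55),("peg",92),("pointer",55),("setting_pin",78)):
        for d in trace(th,n)[:2]:
            m=d["pixels"]; 
            if m.sum()==0: continue
            P=depthpt(f,m); v,u=np.nonzero(m)
            o=onplane(f,[[u.mean(),v.mean()]],z or 42)[0]
            top=P[P[:,2]>np.percentile(P[:,2],60)]
            print(n,th,round(d["score"],2),d["bbox"],m.sum(),"plane",o.round(1),"depth mean",P.mean(0).round(1),"upper",top.mean(0).round(1))
    im=f["pixels"][c[1]-105:c[1]+105,c[0]-140:c[0]+140,::-1] if n=="top" else f["pixels"][c[1]-90:c[1]+90,c[0]-120:c[0]+120,::-1]
    im=cv2.resize(im,(784,588),interpolation=cv2.INTER_CUBIC); cv2.imwrite(f"pics/{n}_z.png",im)
E
```

```text
[[ 0.231 -0.     0.973]
 [-0.973  0.001  0.231]
 [-0.001 -1.     0.   ]]
top jig 0.79 [211.7, 122.7, 138.1, 163.5] 14131 plane [572.4  47.   42. ] depth mean [573.  47.  44.] upper [588.2  50.2  50.9]
top jig 0.19 [326.2, 210.6, 9.1, 14.4] 81 plane [545.9 -71.8  42. ] depth mean [543.7 -67.3  74.8] upper [543.5 -69.1  76.7]
top dial_axis 0.94 [208.6, 125.9, 134.9, 156.9] 14164 plane [570.8  47.1  55. ] depth mean [572.7  47.1  43.9] upper [588.2  50.1  50.9]
top dial 0.68 [251.1, 192.5, 61.2, 55.8] 2695 plane [542.5  37.6  55. ] depth mean [542.6  37.6  54.6] upper [540.7  36.1  57.5]
top dial 0.25 [351.6, 131.9, 43.1, 97.1] 1251 plane [ 629.9 -172.1   55. ] depth mean [ 636.5 -181.6   16.7] upper [ 629.5 -185.8   21.9]
top peg 0.81 [253.4, 184.3, 61.2, 61.9] 2831 plane [540.2  37.5  92. ] depth mean [542.7  36.6  54.4] upper [541.1  35.7  57.4]
top pointer 0.78 [256.0, 189.1, 56.6, 60.0] 2770 plane [542.6  36.9  55. ] depth mean [542.7  36.9  54.6] upper [541.   35.6  57.4]
top setting_pin 0.45 [325.9, 210.2, 11.8, 13.0] 77 plane [542.7 -66.6  78. ] depth mean [542.9 -67.   74.9] up
[... 399 characters left out ...]
 42.8] upper [607.7  46.2  51.4]
scene dial 0.84 [244.6, 192.7, 78.8, 55.4] 3212 plane [549.2  32.   55. ] depth mean [548.9  32.3  55.5] upper [544.8  34.2  58.9]
scene peg 0.6 [250.4, 193.4, 72.2, 53.9] 3129 plane [571.2   8.   92. ] depth mean [548.6  31.9  55.6] upper [545.1  34.   58.7]
scene pointer 0.63 [244.4, 192.7, 80.3, 55.9] 3237 plane [547.9  32.1  55. ] depth mean [547.5  32.5  55.5] upper [544.7  34.2  58.8]
scene setting_pin 0.5 [234.8, 239.1, 12.2, 17.5] 167 plane [552.5 -75.7  78. ] depth mean [547.2 -71.6  69.4] upper [544.7 -69.6  76. ]
scene setting_pin 0.19 [246.8, 191.9, 74.6, 58.4] 3260 plane [562.7  16.7  78. ] depth mean [548.4  31.8  55.4] upper [544.7  34.2  58.8]
```

View pics/top_z.png

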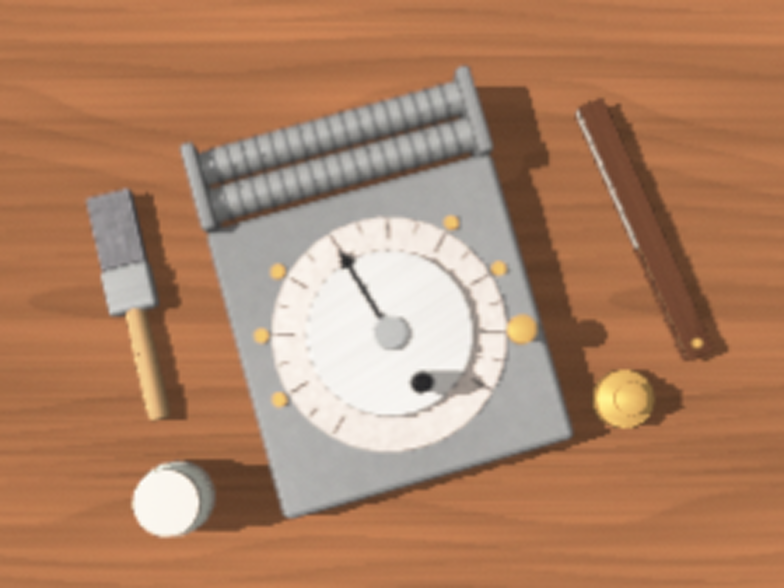

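View pics/scene_z.png

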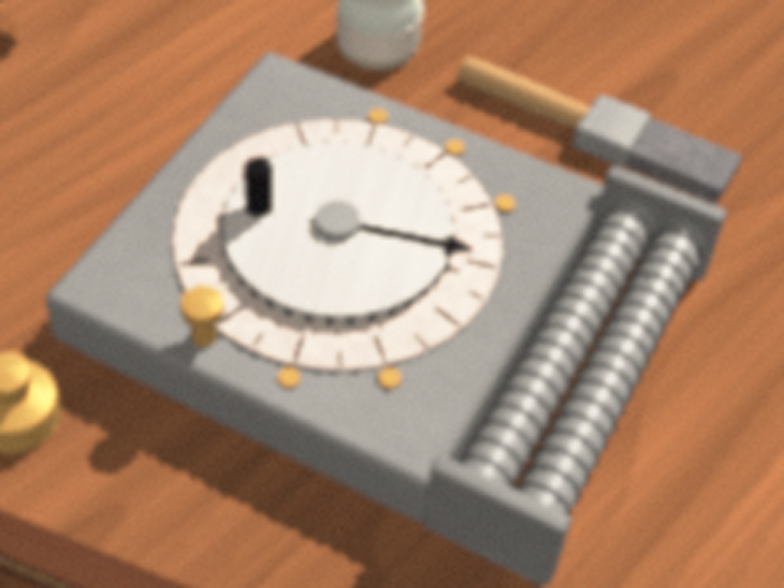

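```bash
python3 - <<'E'
from h import *
from scipy.optimize import least_squares
f=dict(np.load("top0.npz")); g=dict(np.load("scene0.npz"))
zt=lambda a:np.array(a)/2.8+[145,100]-0.32
zs=lambda a:np.array(a)*[240/784,180/588]+[180,150]-0.35
# plug centres: angles 45,75,105,-45,-75 (top)
pt=zt([[277,271],[261,335],[279,400],[451,223],[499,269]]); ps=zs([[505,203],[455,147],[377,116],[389,378],[288,378]])
A=np.radians([45,75,105,-45,-75])
for n,fr,p in(("top",f,pt),("scene",g,ps)):
    W=onplane(fr,p,44.5)[:,:2]
    r=lambda q:(np.c_[q[0]+106*np.cos(A+q[2]),q[1]+106*np.sin(A+q[2])]-W).ravel()
    s=least_squares(r,[543,37,.27]);print(n,s.x,np.degrees(s.x[2]),np.abs(s.fun).max())
    z=zt if n=="top" else zs
    a={"top":((392,332),(345,257),(422,382),(521,329)),"scene":((337,216),(465,246),(258,165),(203,300))}[n]
    hub=onplane(fr,z([a[0]]),61)[0];tip=onplane(fr,z([a[1]]),55)[0];peg=onplane(fr,z([a[2]]),92)[0];pin=onplane(fr,z([a[3]]),78)[0]
    print("hub",hub,"tip",tip,"peg",peg,"pin",pin)
    c=s.x[:2]
    for nm,x in(("tip",tip),("peg",peg),("pin",pin)):
        d=x[:2]-c;print(nm,np.linalg.norm(d).round(1),np.degrees(np.arctan2(d[1],d[0])).round(1))
E
```

```text
top [5.41589930e+02 3.70781524e+01 2.72026843e-01] 15.585990022509952 0.4544649495194335
hub [542.00951453  35.20498622  61.        ] tip [604.10644127  73.33166272  55.        ] peg [500.81399726  12.67710933  92.        ] pin [543.0322396  -67.34887912  78.        ]
tip 72.3 30.1
peg 47.5 -149.1
pin 104.4 -89.2
scene [5.43462212e+02 3.63190276e+01 2.75458633e-01] 15.782617122360286 0.34631272458491935
hub [542.61202672  36.86426353  61.        ] tip [606.67164268  78.09282316  55.        ] peg [502.81870425  11.55183888  92.        ] pin [546.4794183  -69.20999806  78.        ]
tip 75.8 33.5
peg 47.6 -148.6
pin 105.6 -88.4
```

Call:
arm_command(
  commands=[
    {"travel": [-0.01,0,0.009],"rotation": [0,-2,0]},
    {"travel": [-0.03,0,0.028],"rotation": [0,-6,0]},
    {"travel": [-0.054,0,0.05],"rotation": [0,-11,0]},
    {"travel": [-0.079,0,0.074],"rotation": [0,-16,0]},
    {"travel": [-0.104,0,0.097],"rotation": [0,-21,0]},
    {"travel": [-0.129,0,0.121],"rotation": [0,-26,0]},
    {"travel": [-0.154,0,0.144],"rotation": [0,-31,0]},
    {"travel": [-0.179,0,0.167],"rotation": [0,-36,0]},
    {"travel": [-0.204,0,0.191],"rotation": [0,-41,0]},
    {"travel": [-0.229,0,0.214],"rotation": [0,-46,0]},
    {"travel": [-0.254,0,0.237],"rotation": [0,-51,0]},
    {"travel": [-0.2686,0,0.251],"rotation": [0,-54,0]},
  ],
  claw=0,
  squeeze=20,
)

```text
time: 1.8
tool_pos: [338.9, -334.6, 231.6]
ee_rot: [0.694, -0.694, 0.136, -0.137]
contact_force: [-0.1, -0.1, -0.2]
finger_gap: 0.001
```

```bash
cat >> h.py <<'E'
def rel(s,xyz,yaw):
    "shift (m) in tool axes and yaw turn (deg, about tool y) to reach world xyz and tool-z heading yaw (deg)"
    R=Ro.from_quat(np.roll(s["ee_rot"],-1)).as_matrix()
    y0=np.degrees(np.arctan2(R[1,2],R[0,2]))
    return R.T@(np.array(xyz)-s["tool_pos"])/1000, -((yaw-y0+180)%360-180), y0
E
python3 - <<'E'
from workcell import *
from h import *
s=state();print(s["tool_pos"],rel(s,[520,-18,231],121.3),s["q"].round(2))
E
```

```text
[ 338.87581672 -334.62846326  231.55459059] (array([0.04780633, 0.00066684, 0.36162684]), np.float64(-53.54048144196966), np.float64(67.75951855803034)) [-0.83 -0.33  1.85  0.    1.62 -0.44]
```

Call:
arm_command(
  commands=[
    {"travel": [0.002,0,0.012],"rotation": [0,-2,0]},
    {"travel": [0.005,0,0.038],"rotation": [0,-6,0]},
    {"travel": [0.009,0,0.07],"rotation": [0,-11,0]},
    {"travel": [0.014,0,0.103],"rotation": [0,-16,0]},
    {"travel": [0.018,0,0.137],"rotation": [0,-21,0]},
    {"travel": [0.023,0,0.171],"rotation": [0,-26,0]},
    {"travel": [0.027,0,0.205],"rotation": [0,-31,0]},
    {"travel": [0.032,0,0.239],"rotation": [0,-36,0]},
    {"travel": [0.036,0,0.273],"rotation": [0,-41,0]},
    {"travel": [0.041,0,0.307],"rotation": [0,-46,0]},
    {"travel": [0.045,0,0.34],"rotation": [0,-51,0]},
    {"travel": [0.048,0,0.3615],"rotation": [0,-53.5,0]},
  ],
)

```text
time: 2.8
tool_pos: [522.4, -20.2, 231.1]
ee_rot: [0.681, -0.681, -0.19, 0.19]
contact_force: [0.1, -0.8, 0.7]
finger_gap: -0.001
```

```bash
python3 - <<'E'
from workcell import *
from h import *
f=grab_frame("scene");cv2.imwrite("pics/scene1.png",cv2.resize(f["pixels"][100:340,120:440,::-1],(800,600)))
s=state();print(s["time"],s["tool_pos"],rel(s,[520,-18,70],121.3),s["q"].round(2),s["contact_force"])
E
```

```text
2.85 [523.39036265 -18.45501512 230.8881897 ] (array([-0.00276138,  0.1608885 ,  0.00199406]), np.float64(0.044456752108885667), np.float64(121.3444567521089)) [-0.08 -0.22  1.76  0.    1.6  -0.63] [ 0.09238485  1.83081993 -1.75835459]
```

View pics/scene1.png

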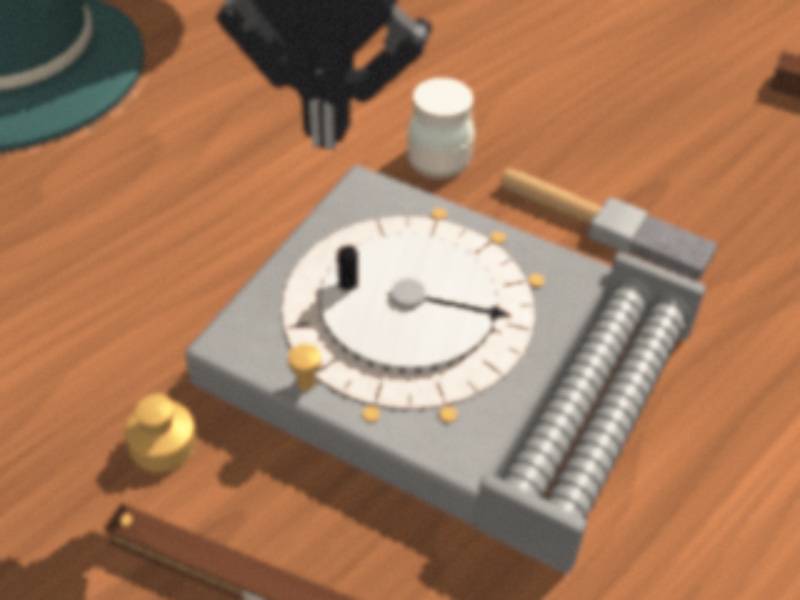

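Call:
arm_command(
  commands=[
    {"travel": [-0.001,0.006,0],"rotation": [0,0,0]},
    {"travel": [-0.002,0.02,0.001],"rotation": [0,0,0]},
    {"travel": [-0.003,0.038,0.002],"rotation": [0,0,0]},
    {"travel": [-0.003,0.058,0.002],"rotation": [0,0,0]},
    {"travel": [-0.003,0.078,0.002],"rotation": [0,0,0]},
    {"travel": [-0.003,0.098,0.002],"rotation": [0,0,0]},
    {"travel": [-0.003,0.116,0.002],"rotation": [0,0,0]},
    {"travel": [-0.003,0.131,0.002],"rotation": [0,0,0]},
    {"travel": [-0.003,0.144,0.002],"rotation": [0,0,0]},
    {"travel": [-0.003,0.153,0.002],"rotation": [0,0,0]},
    {"travel": [-0.003,0.159,0.002],"rotation": [0,0,0]},
    {"travel": [-0.003,0.161,0.002],"rotation": [0,0,0]},
  ],
)

```text
time: 3.85
tool_pos: [517.5, -22.6, 69.3]
ee_rot: [0.682, -0.682, -0.187, 0.188]
contact_force: [0.6, 0.1, -1.0]
finger_gap: -0.004
```

```bash
python3 - <<'E'
from workcell import *
from h import *
f=grab_frame("scene");cv2.imwrite("pics/scene2.png",cv2.resize(f["pixels"][140:290,180:380,::-1],(800,600),interpolation=cv2.INTER_CUBIC))
s=state();print(s["time"],s["tool_pos"],rel(s,[520,-18,70],121.3),s["q"].round(2),s["contact_force"])
print((proj(f,[s["tool_pos"]])-[180,140])*4)
E
```

```text
3.9 [517.71822393 -22.51701809  69.71450666] (array([ 0.00427316, -0.00028649,  0.002711  ]), np.float64(-0.4911914967073585), np.float64(120.80880850329264)) [-0.09 -0.14  1.96 -0.    1.32 -0.63] [-0.76045703 -0.1539641  -0.8028867 ]
[[282.98515156 327.28542087]]
```

View pics/scene2.png

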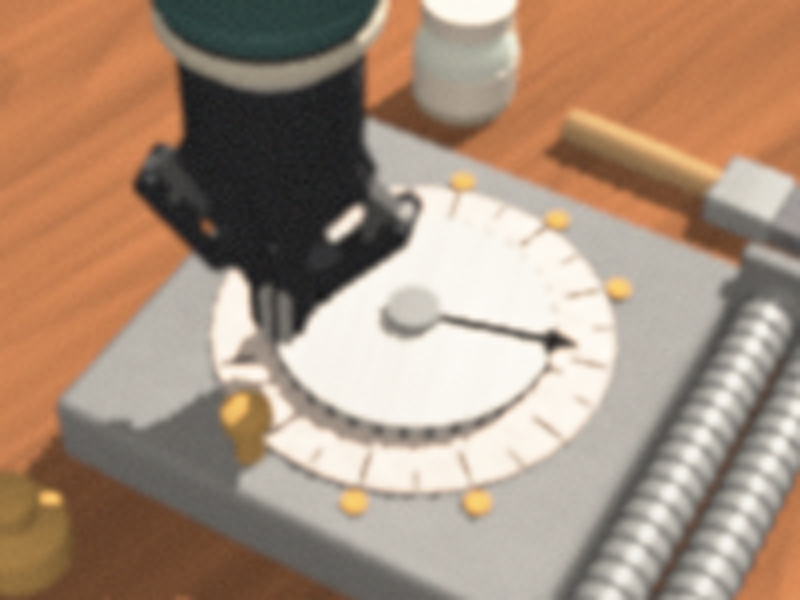

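```bash
cat >> h.py <<'E'
C=np.array([542.5,36.7])
def plan(s,seq,z=70.,r=48.,base=None):
    for phi,d in seq:
        a=np.radians(phi);t=np.array([np.sin(a),-np.cos(a)])
        p=C+r*np.array([np.cos(a),np.sin(a)])-d*t
        v,w,_=rel(s,[*p,z],phi-90)
        print('{"travel": [%.4f, %.4f, %.4f], "rotation": [0, %.1f, 0]},'%(*v,w),p.round(1))
E
python3 - <<'E'
from workcell import *
from h import *
plan(state(),[(211.3,34),(211.3,28),(211.3,23)]+[(211.3-3.6*i,20) for i in range(0,9)])
E
```

```text
{"travel": [0.0039, -0.0003, 0.0038], "rotation": [0, -0.5, 0]}, [519.1 -17.3]
{"travel": [0.0039, -0.0003, 0.0098], "rotation": [0, -0.5, 0]}, [516.  -12.2]
{"travel": [0.0038, -0.0003, 0.0148], "rotation": [0, -0.5, 0]}, [513.4  -7.9]
{"travel": [0.0038, -0.0003, 0.0178], "rotation": [0, -0.5, 0]}, [511.9  -5.3]
{"travel": [0.0026, -0.0003, 0.0208], "rotation": [0, 3.1, 0]}, [509.3  -3.3]
{"travel": [0.0016, -0.0003, 0.0239], "rotation": [0, 6.7, 0]}, [506.9  -1.2]
{"travel": [0.0008, -0.0003, 0.0271], "rotation": [0, 10.3, 0]}, [504.5   1.2]
{"travel": [0.0002, -0.0003, 0.0303], "rotation": [0, 13.9, 0]}, [502.4   3.6]
{"travel": [-0.0002, -0.0003, 0.0335], "rotation": [0, 17.5, 0]}, [500.4   6.2]
{"travel": [-0.0004, -0.0003, 0.0368], "rotation": [0, 21.1, 0]}, [498.6   8.9]
{"travel": [-0.0004, -0.0003, 0.0401], "rotation": [0, 24.7, 0]}, [496.9  11.7]
{"travel": [-0.0001, -0.0003, 0.0433], "rotation": [0, 28.3, 0]}, [495.4  14.6]
```

Call:
arm_command(
  commands=[
    {"travel": [0.004,0,0.004],"rotation": [0,-0.5,0]},
    {"travel": [0.004,0,0.01],"rotation": [0,-0.5,0]},
    {"travel": [0.004,0,0.015],"rotation": [0,-0.5,0]},
    {"travel": [0.004,0,0.018],"rotation": [0,-0.5,0]},
    {"travel": [0.0026,0,0.021],"rotation": [0,3,0]},
    {"travel": [0.0016,0,0.024],"rotation": [0,6.7,0]},
    {"travel": [0.001,0,0.027],"rotation": [0,10.3,0]},
    {"travel": [0,0,0.03],"rotation": [0,14,0]},
    {"travel": [0,0,0.0335],"rotation": [0,17.5,0]},
    {"travel": [-0.0004,0,0.037],"rotation": [0,21,0]},
    {"travel": [-0.0004,0,0.04],"rotation": [0,24.7,0]},
    {"travel": [0,0,0.043],"rotation": [0,28.3,0]},
  ],
)

```text
time: 4.9
tool_pos: [495.7, 14.7, 70.7]
ee_rot: [-0.707, 0.707, 0.015, -0.014]
contact_force: [-3.5, -4.3, 1.2]
finger_gap: 0.003
```

```bash
cat >> h.py <<'E'
def look(tag):
    from workcell import grab_frame,state
    f=grab_frame("top");g=grab_frame("scene")
    a=cv2.resize(f["pixels"][160:280,225:345,::-1],(400,400),interpolation=cv2.INTER_CUBIC)
    b=cv2.resize(g["pixels"][165:285,220:340,::-1],(400,400),interpolation=cv2.INTER_CUBIC)
    cv2.imwrite(f"pics/{tag}.png",np.hstack([a,b]))
    np.savez(f"{tag}_top.npz",**f);np.savez(f"{tag}_scene.npz",**g)
    s=state();print(s["time"],s["tool_pos"].round(1),s["contact_force"].round(1),s["q"].round(2));return s
E
python3 - <<'E'
from h import *
look("p1")
E
```

```text
5.0 [495.7  15.   70.7] [ 0.8 -0.3  0.5] [-0.02 -0.19  2.01 -0.    1.33 -0.06]
```

View pics/p1.png

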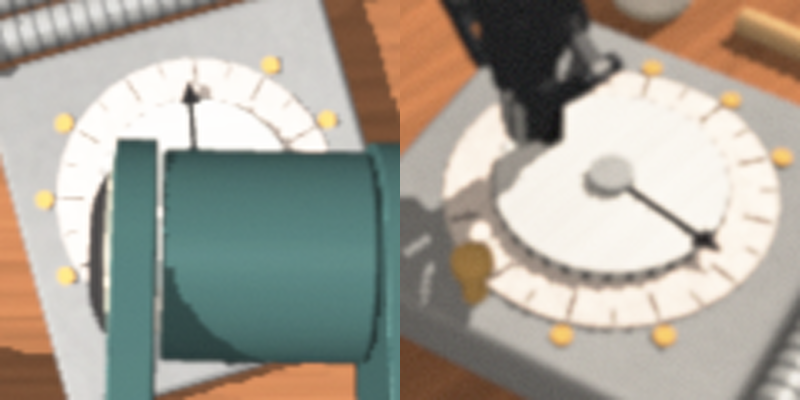

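```bash
cat >> h.py <<'E'
def ptr(tag,top=None,scene=None):
    for n,uv,o in(("top",top,(225,160)),("scene",scene,(220,165))):
        if uv is None: continue
        f=dict(np.load(f"{tag}_{n}.npz"))
        u=np.array(uv)*0.3+o-0.35
        p=onplane(f,[u],55)[0][:2]-C
        print(n,np.linalg.norm(p).round(1),np.degrees(np.arctan2(p[1],p[0])).round(1))
E
python3 - <<'E'
from workcell import *
from h import *
ptr("p1",(189,84),(318,247))
plan(state(),[(182.5-d,20) for d in (3,7,11.5,16,20.5,25,29.5,34,38.5,43,47.5,51.5)])
E
```

```text
top 77.1 4.2
scene 77.9 5.2
{"travel": [-0.0013, 0.0007, 0.0021], "rotation": [0, 3.0, 0]}, [494.3  17.1]
{"travel": [-0.0024, 0.0007, 0.0056], "rotation": [0, 7.0, 0]}, [493.1  20.5]
{"travel": [-0.0034, 0.0007, 0.0096], "rotation": [0, 11.5, 0]}, [492.   24.5]
{"travel": [-0.0040, 0.0007, 0.0136], "rotation": [0, 16.0, 0]}, [491.2  28.5]
{"travel": [-0.0043, 0.0007, 0.0177], "rotation": [0, 20.5, 0]}, [490.7  32.5]
{"travel": [-0.0043, 0.0007, 0.0218], "rotation": [0, 25.0, 0]}, [490.5  36.6]
{"travel": [-0.0040, 0.0007, 0.0258], "rotation": [0, 29.5, 0]}, [490.7  40.7]
{"travel": [-0.0033, 0.0007, 0.0299], "rotation": [0, 34.0, 0]}, [491.1  44.7]
{"travel": [-0.0024, 0.0007, 0.0338], "rotation": [0, 38.5, 0]}, [491.9  48.7]
{"travel": [-0.0011, 0.0007, 0.0377], "rotation": [0, 43.0, 0]}, [493.   52.7]
{"travel": [0.0005, 0.0007, 0.0415], "rotation": [0, 47.5, 0]}, [494.4  56.5]
{"travel": [0.0021, 0.0007, 0.0447], "rotation": [0, 51.5, 0]}, [495.9  59.8]
```

Call:
arm_command(
  commands=[
    {"travel": [-0.0013,0.0005,0.002],"rotation": [0,3,0]},
    {"travel": [-0.0024,0.0005,0.0055],"rotation": [0,7,0]},
    {"travel": [-0.0034,0.0005,0.0095],"rotation": [0,11.5,0]},
    {"travel": [-0.004,0.0005,0.0135],"rotation": [0,16,0]},
    {"travel": [-0.0043,0.0005,0.0175],"rotation": [0,20.5,0]},
    {"travel": [-0.0043,0.0005,0.0215],"rotation": [0,25,0]},
    {"travel": [-0.004,0.0005,0.0255],"rotation": [0,29.5,0]},
    {"travel": [-0.0033,0.0005,0.03],"rotation": [0,34,0]},
    {"travel": [-0.0024,0.0005,0.034],"rotation": [0,38.5,0]},
    {"travel": [-0.001,0.0005,0.0375],"rotation": [0,43,0]},
    {"travel": [0.0005,0.0005,0.0415],"rotation": [0,47.5,0]},
    {"travel": [0.002,0.0005,0.0445],"rotation": [0,51.5,0]},
  ],
)

```text
time: 6.0
tool_pos: [495.6, 59.5, 69.9]
ee_rot: [-0.643, 0.643, -0.294, 0.293]
contact_force: [-4.4, -0.4, 0.8]
finger_gap: -0.001
```

```bash
python3 - <<'E'
from h import *
s=look("p2")
plan(s,[(131-d,20) for d in (2,5,8,11,14,17,20,23,26,28,30)])
E
```

```text
6.1 [495.9  59.6  69.8] [-0.1 -0.3 -1.5] [ 0.07 -0.18  2.    0.    1.32  0.92]
{"travel": [-0.0008, -0.0002, 0.0018], "rotation": [0, 2.1, 0]}, [496.7  61.4]
{"travel": [-0.0017, -0.0001, 0.0044], "rotation": [0, 5.1, 0]}, [498.1  63.8]
{"travel": [-0.0024, -0.0001, 0.0070], "rotation": [0, 8.1, 0]}, [499.6  66.1]
{"travel": [-0.0031, -0.0001, 0.0097], "rotation": [0, 11.1, 0]}, [501.2  68.3]
{"travel": [-0.0035, -0.0001, 0.0123], "rotation": [0, 14.1, 0]}, [502.9  70.4]
{"travel": [-0.0039, -0.0001, 0.0151], "rotation": [0, 17.1, 0]}, [504.7  72.4]
{"travel": [-0.0041, -0.0001, 0.0178], "rotation": [0, 20.1, 0]}, [506.6  74.3]
{"travel": [-0.0041, -0.0001, 0.0205], "rotation": [0, 23.1, 0]}, [508.6  76.2]
{"travel": [-0.0040, -0.0001, 0.0232], "rotation": [0, 26.1, 0]}, [510.8  77.9]
{"travel": [-0.0039, -0.0001, 0.0250], "rotation": [0, 28.1, 0]}, [512.2  79. ]
{"travel": [-0.0037, -0.0001, 0.0268], "rotation": [0, 30.1, 0]}, [513.7  80. ]
```

View pics/p2.png

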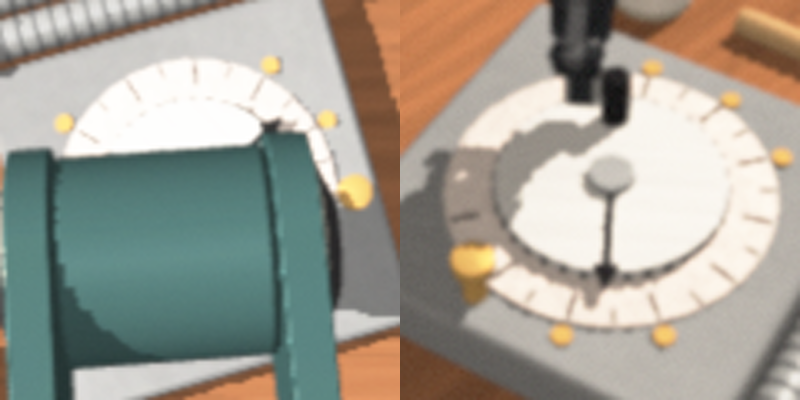

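Call:
arm_command(
  commands=[
    {"travel": [-0.0008,0,0.002],"rotation": [0,2,0]},
    {"travel": [-0.0017,0,0.0045],"rotation": [0,5,0]},
    {"travel": [-0.0024,0,0.007],"rotation": [0,8,0]},
    {"travel": [-0.003,0,0.0095],"rotation": [0,11,0]},
    {"travel": [-0.0035,0,0.0125],"rotation": [0,14,0]},
    {"travel": [-0.004,0,0.015],"rotation": [0,17,0]},
    {"travel": [-0.004,0,0.018],"rotation": [0,20,0]},
    {"travel": [-0.004,0,0.0205],"rotation": [0,23,0]},
    {"travel": [-0.004,0,0.023],"rotation": [0,26,0]},
    {"travel": [-0.004,0,0.025],"rotation": [0,28,0]},
    {"travel": [-0.0037,0,0.0265],"rotation": [0,30,0]},
    {"travel": [-0.0037,0,0.0265],"rotation": [0,30,0]},
  ],
)

```text
time: 7.1
tool_pos: [513.4, 79.5, 69.8]
ee_rot: [0.546, -0.546, 0.449, -0.449]
contact_force: [-1.1, 0.3, 0.2]
finger_gap: 0.005
```

```bash
python3 - <<'E'
from h import *
ptr("p2",None,(206,287))
s=look("p3")
plan(s,[(101-d,20) for d in (2,4,6,8,9,10)])
E
```

```text
scene 78.9 -46.4
7.2 [513.5  79.4  69.8] [-1.2  0.4  0.5] [ 0.1  -0.13  1.96  0.    1.32  1.48]
{"travel": [-0.0012, -0.0002, 0.0021], "rotation": [0, 2.3, 0]}, [515.2  81. ]
{"travel": [-0.0018, -0.0002, 0.0038], "rotation": [0, 4.3, 0]}, [516.8  81.9]
{"travel": [-0.0024, -0.0002, 0.0055], "rotation": [0, 6.3, 0]}, [518.4  82.8]
{"travel": [-0.0029, -0.0002, 0.0073], "rotation": [0, 8.3, 0]}, [520.   83.6]
{"travel": [-0.0031, -0.0002, 0.0081], "rotation": [0, 9.3, 0]}, [520.8  84. ]
{"travel": [-0.0033, -0.0002, 0.0090], "rotation": [0, 10.3, 0]}, [521.7  84.3]
```

View pics/p3.png

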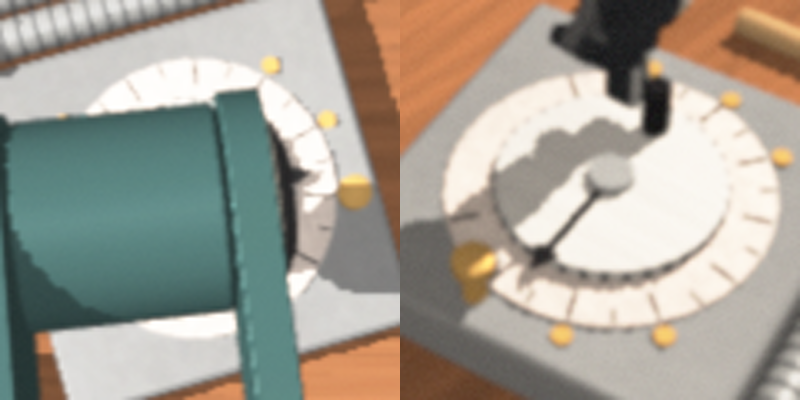

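Call:
arm_command(
  commands=[
    {"travel": [-0.0012,0,0.002],"rotation": [0,2,0]},
    {"travel": [-0.0018,0,0.004],"rotation": [0,4,0]},
    {"travel": [-0.0024,0,0.0055],"rotation": [0,6,0]},
    {"travel": [-0.003,0,0.0073],"rotation": [0,8,0]},
    {"travel": [-0.0033,0,0.009],"rotation": [0,10,0]},
    {"travel": [-0.0033,0,0.009],"rotation": [0,10,0]},
  ],
)

```text
time: 7.7
tool_pos: [521.7, 84.2, 69.8]
ee_rot: [-0.505, 0.505, -0.495, 0.495]
contact_force: [-0.3, -0.3, -0.7]
finger_gap: 0.0
```

```bash
python3 - <<'E'
from h import *
ptr("p3",None,(136,268))
s=look("p4")
g=dict(np.load("p4_scene.npz"))
cv2.imwrite("pics/p4z.png",cv2.resize(g["pixels"][190:265,225:325,::-1],(800,600),interpolation=cv2.INTER_CUBIC))
# predicted tip pixel in zoom for world angles
for a in (-84,-86,-88,-90):
    r=np.radians(a); X=[[C[0]+k*np.cos(r),C[1]+k*np.sin(r),h] for k,h in((80,55),(69,45),(97,45),(14,55))]
    print(a,((proj(g,X)-[225,190]+.5)*8).round(0).tolist())
E
```

```text
scene 77.9 -75.9
7.8 [521.7  84.2  69.8] [-0.8 -0.5 -0.5] [ 0.11 -0.11  1.94 -0.    1.32  1.66]
-84 [[243.0, 427.0], [276.0, 426.0], [194.0, 500.0], [428.0, 261.0]]
-86 [[234.0, 421.0], [268.0, 420.0], [183.0, 492.0], [426.0, 260.0]]
-88 [[225.0, 414.0], [260.0, 415.0], [173.0, 483.0], [425.0, 258.0]]
-90 [[217.0, 407.0], [253.0, 409.0], [163.0, 475.0], [423.0, 257.0]]
```

View pics/p4z.png

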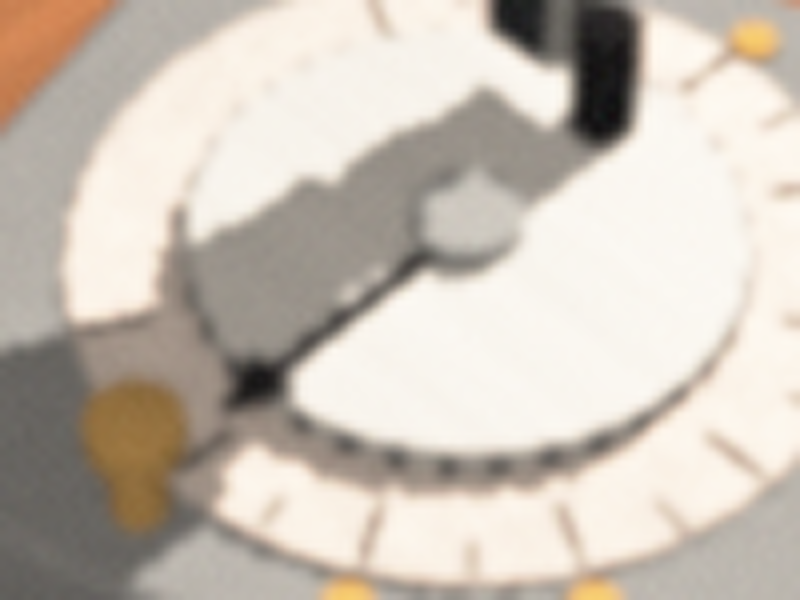

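Call:
arm_command(
  commands=[
    {"travel": [0,0,-0.004],"rotation": [0,0,0]},
    {"travel": [0,0,-0.012],"rotation": [0,0,0]},
    {"travel": [0,-0.003,-0.018],"rotation": [0,0,0]},
    {"travel": [0,-0.02,-0.02],"rotation": [0,0,0]},
    {"travel": [0,-0.045,-0.02],"rotation": [0,0,0]},
    {"travel": [-0.01,-0.075,-0.02],"rotation": [0,0,0]},
    {"travel": [-0.035,-0.1,-0.02],"rotation": [0,0,0]},
    {"travel": [-0.065,-0.12,-0.02],"rotation": [0,0,0]},
    {"travel": [-0.1,-0.13,-0.02],"rotation": [0,0,0]},
    {"travel": [-0.14,-0.13,-0.02],"rotation": [0,0,0]},
    {"travel": [-0.17,-0.13,-0.02],"rotation": [0,0,0]},
    {"travel": [-0.19,-0.13,-0.02],"rotation": [0,0,0]},
  ],
)

```text
time: 8.8
tool_pos: [497.2, 276.4, 200.4]
ee_rot: [0.505, -0.505, 0.495, -0.495]
contact_force: [0.6, -0.3, 0.5]
finger_gap: -0.0
```

```bash
python3 - <<'E'
from h import *
s=look("p5")
g=dict(np.load("p5_scene.npz"));f=dict(np.load("p5_top.npz"))
cv2.imwrite("pics/p5s.png",cv2.resize(g["pixels"][190:265,225:325,::-1],(800,600),interpolation=cv2.INTER_CUBIC))
cv2.imwrite("pics/p5t.png",cv2.resize(f["pixels"][182:257,240:340,::-1],(800,600),interpolation=cv2.INTER_CUBIC))
E
```

```text
8.9 [497.2 276.3 199.9] [-0.4 -0.8  0.3] [ 0.46 -0.11  1.71  0.    1.53  2.01]
```

View pics/p5s.png

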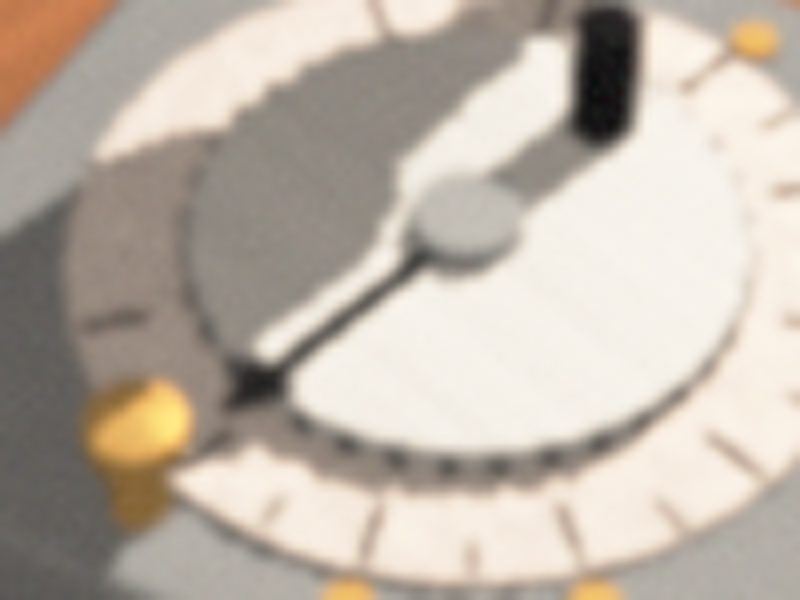

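View pics/p5t.png

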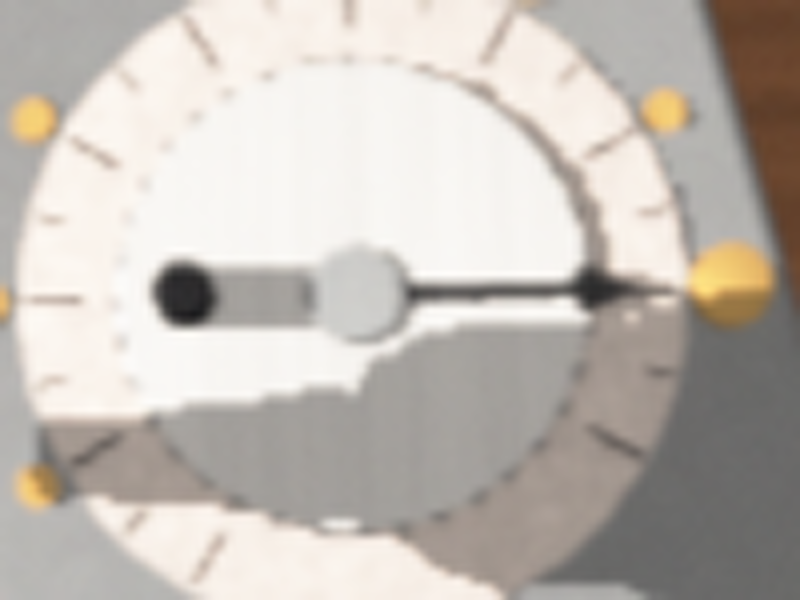

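```bash
cat >> h.py <<'E'
from scipy.optimize import least_squares as _ls
def analyse(tag,c0=None,yaw=15.7,pa=-88):
    for n in("top","scene"):
        f=dict(np.load(f"{tag}_{n}.npz"));im=f["pixels"].astype(np.float32).mean(2)
        c=C.copy()
        def samp(X):
            p=proj(f,X).astype(np.float32);return cv2.remap(im,p[:,0].reshape(-1,1),p[:,1].reshape(-1,1),cv2.INTER_CUBIC).ravel()
        pts=[];off=np.arange(-6,6.01,.25)
        # ring lines: transversal profiles at several radii
        for it in range(2):
            pts=[]
            for k in range(24):
                th=np.radians(yaw+15*k)
                e=np.array([np.cos(th),np.sin(th)]);t=np.array([-e[1],e[0]])
                pr=np.zeros(len(off))
                for r in np.arange(84,93,1.):
                    pr+=samp(np.c_[c+r*e+off[:,None]*t,np.full(len(off),45.)])
                pr/=9;k0=np.median(pr);w=np.clip(k0-pr-4,0,None)
                if w.max()<10 or pr.max()-k0>25: continue
                o=(w*off).sum()/w.sum(); sd=np.sqrt((w*(off-o)**2).sum()/w.sum())
                if sd<2.2: pts.append((k,o,th))
            P=np.array(pts)
            A=np.c_[-np.sin(P[:,2]),np.cos(P[:,2]),np.full(len(P),88.)]
            s=_ls(lambda q:A@q-P[:,1],[0,0,0],loss="soft_l1",f_scale=.5)
            c=c+s.x[:2];yaw+=np.degrees(s.x[2])
        tgt=[p for p in pts if p[0]==17]
        print(n,"centre",c.round(2),"yaw",round(yaw,2),"nlines",len(pts),"rms",np.sqrt(np.mean(s.fun**2)).round(2),"line at pin:",round(yaw-105,2),"its own offset",tgt)
        th=np.radians(pa);e=np.array([np.cos(th),np.sin(th)]);t=np.array([-e[1],e[0]]);off2=np.arange(-7,7.01,.25);L=[]
        for r in np.arange(20,57,1.):
            pr=samp(np.c_[c+r*e+off2[:,None]*t,np.full(len(off2),55.)])
            i=pr.argmin();lo=max(0,i-10);hi=i+11
            q=pr[lo:hi];w=np.clip(np.minimum(q[0],q[-1])-q,0,None)
            if w.sum()>20:L.append((r,(w*off2[lo:hi]).sum()/w.sum()))
        L=np.array(L);m,b=np.polyfit(L[:,0],L[:,1],1)
        print("  pointer: slope angle",round(pa+np.degrees(np.arctan(m)),2),"intercept",b.round(2),"through centre",round(pa+np.degrees(np.median(L[:,1]/L[:,0])),2),"using r>40",round(pa+np.degrees(np.median((L[:,1]/L[:,0])[L[:,0]>40])),2))
E
python3 - <<'E'
from h import *
analyse("p5")
E
```

```text
top centre [542.3   36.99] yaw 15.77 nlines 18 rms 1.22 line at pin: -89.23 its own offset []
  pointer: slope angle -88.89 intercept -0.12 through centre -89.11 using r>40 -89.01
scene centre [542.7   37.49] yaw 15.78 nlines 14 rms 0.11 line at pin: -89.22 its own offset []
  pointer: slope angle -88.86 intercept -0.07 through centre -88.96 using r>40 -88.96
```

```bash
python3 - <<'E'
from h import *
for n,o,c in(("scene",(225,200),[542.7,37.49]),("top",(285,190),[542.3,36.99])):
    g=dict(np.load(f"p5_{n}.npz"))
    w,h=(60,60); 
    im=cv2.resize(g["pixels"][o[1]:o[1]+h,o[0]:o[0]+w,::-1],(600,600),interpolation=cv2.INTER_CUBIC)
    raw=im.copy()
    for a,col in((-89.23,(0,0,255)),(-74.23,(0,255,0)),(-104.23,(0,255,0))):
        r=np.radians(a);p=((proj(g,[[c[0]+k*np.cos(r),c[1]+k*np.sin(r),45] for k in(80,97)])-o+.5)*10).astype(int)
        cv2.line(im,p[0].tolist(),p[1].tolist(),col,1)
    cv2.imwrite(f"pics/ov_{n}.png",cv2.resize(np.hstack([raw,im]),(800,400)))
E
```

```text
(no output)
```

View pics/ov_scene.png

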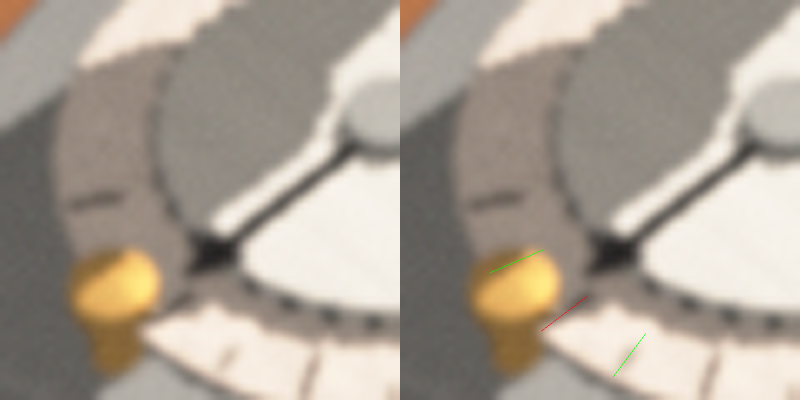

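View pics/ov_top.png

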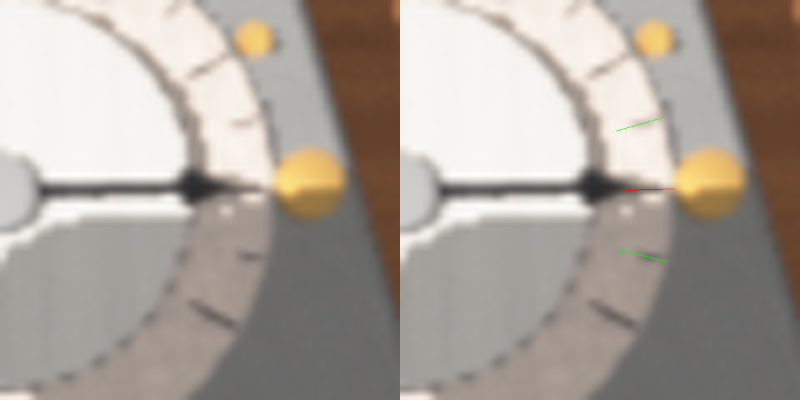

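```bash
python3 - <<'E'
from workcell import *
from h import *
f=grab_frame("scene");g0=dict(np.load("scene0.npz"))
cv2.imwrite("pics/fin.png",np.hstack([g0["pixels"],f["pixels"]])[::,:,::-1][::1,::1][100:400,:][:, :].copy() if 0 else cv2.resize(np.hstack([g0["pixels"],f["pixels"]])[:,:,::-1],(800,300)))
for th in("fan","glue_jar","brush","weight"):
    d=look_for(th,"scene");print(th,d[0] if d else None)
s=state();print(s["contact_force"],s["time"]);print(sign_off())
E
```

```text
fan {'bbox': [160.4, 301.1, 137.6, 70.0], 'score': 0.86}
glue_jar None
brush {'bbox': [317.4, 166.1, 88.5, 44.6], 'score': 0.89}
weight {'bbox': [169.3, 255.5, 28.2, 35.8], 'score': 0.56}
[ 0.3640594  -0.56712354  0.25843321] 9.15
the job is handed in; nothing more can be done
None
```

View pics/fin.png

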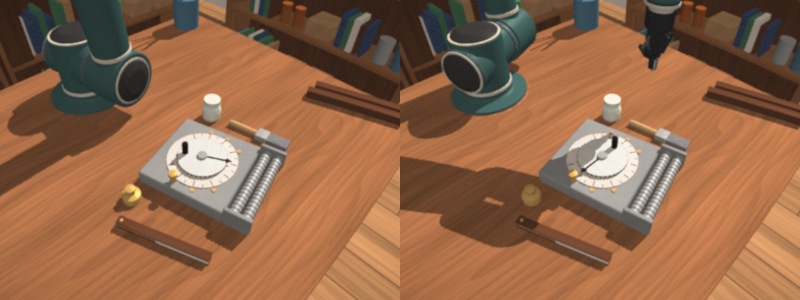

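The dial is set to the scale line at the tall pin, and the job is handed in at about 9 s. I pushed the thumb peg clockwise by about 120° with the closed fingertips, without gripping it. The forces read during the push were under 6 N. The fingers then backed off and lifted clear.

- **Alignment:** the last measurements, taken with the fingers away, put the pointer at about -89.0° in the world frame from both cameras. The line at the pin, fitted from the other scale lines, lies at -89.2°. The overlay on both pictures agreed. An earlier judgement by eye from the scene camera had suggested an offset of about 2°, which the fit and overlay did not bear out.
- **Weak spot in the fit:** the top camera's fit of the scale lines was looser (1.2 mm rms) than the scene camera's (0.1 mm).
- **Bystanders:** the fan, brush and weight showed in their starting places in the final picture. The detector missed the glue jar, but the before and after pictures show it standing where it was.

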